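Wipe the reject chips off the sorting plate into the latched drawer

TASK

Clear the grain sorting stand: lift the latch bar by its red tab and pull the reject drawer right out, then wipe every loose chip on the white plate over the open front edge into the drawer with the yellow scraper, without touching the chips with the fingers. Stand the scraper back on the middle of its blue mat, push the drawer fully shut with the latch bar lifted over the striker and let the bar drop fully into its catch. Leave the dish and the jar where they are.

Things in the scene. Friction and masses are not known exactly. Their poses are not given: they have to be found in the camera images.
- stand: Fixed sorting stand: white plate on a dark wooden frame, 180 (x) x 202 (y) mm, origin at table level, 75 mm behind its front edge. Its x axis points away from the robot (yawed up to 0.25 rad), y to its left, z up. Wooden rims on the left, right and back rise 12 mm above the plate, to z = 67 mm; they are 16, 16 and 10 mm wide. The front (-x) edge is open.
- plate (a point): Point on the white plate's upper surface, 55 mm above the table, straight above the stand's origin; axes as the stand's. The surface runs from x = -75 mm (open front edge, where chips drop off) to +95 mm (back rim), and y = -85 to +85 mm between the side rims.
- striker (a point): Steel striker block fixed to the right (-y) side of the stand, 8 (x) x 26 (y) x 14 mm high; this point is its middle, 23 mm above the table. The hook of the latch bar drops behind it (+x side), overlapping it by 14 mm in height.
- drawer (a joint): Travel in m of the reject drawer under the plate: 0 fully shut, 0.09 fully out. It slides out along the stand's -x, below the open edge, and stays where left (1.5 N friction). No handle: pull and push it by the latch bar's red tab. Inside 130 (x) x 177 (y) mm; side walls 4.5 mm, tops 40 mm above the table; front panel 8 mm thick, top 50 mm above the table.
- drawer_in (a point): Middle of the drawer's inner floor, 8 mm above the table; moves with the drawer; axes as the stand's. When the drawer is shut it lies at x = -8.5, y = 0 mm in the stand's frame.
- latch (a joint): Angle in rad of the steel latch bar on the drawer: 0 = level (it stops there), positive = free end lifted, at most 0.6. It falls by its own weight. A square hook under the free end drops behind the striker. Lifted above 0.25 rad it clears the striker, on the way out and in; with the bar down the striker blocks the drawer (only a brutal pull, near 30 N, rides over).
- pivot (a point): Pivot of the latch bar, on the right end of the drawer front, 40 mm above the table; moves with the drawer; x = -81, y = -118 mm in the stand's frame when shut; axis along the stand's y. The bar, 10 mm thick and 12 mm high, runs 80 mm from here towards the stand's +x, 12 mm clear of the stand's side.
- tab (a point): Grasp point on the red upright thumb tab at the latch bar's free end; 70 mm beyond (+x) and 58 mm above the pivot when the bar is level. The tab is 10 mm thick along the stand's y (pinch it so), 20 mm long along x; its top is 14 mm above this point, 112 mm above the table when level. It swings and tilts with the bar.
- park_mat: Fixed blue mat, the scraper's place, 110 (x) x 150 (y) x 3 mm; origin under its middle at table level. Lies left or right of the stand.
- scraper: Loose scraper block, 0.11 to 0.23 kg: black rubber foot 46 (x) x 70 (y) x 22 mm high, on it a yellow handle 22 (x) x 50 (y) mm up to 64 mm above the underside. Origin in the middle of its underside, z up; it stands on its foot. Same both ways round.
- dish: Bystander: white ceramic dish, 136 mm across, 22 mm high, on the table on the side of the stand where the mat is not; origin under its middle.
- jar: Bystander: amber jar, 60 mm across, 100 mm high, behind the stand to the left; origin under its middle.
- chip1: Loose stone, brick or wood chip, 16 to 24 mm long and wide, 10 to 13 mm high, 12 g; origin in the middle of its underside at the start (it may tumble). May be absent (None). 4 to 7 of the seven chips lie on the white plate, at least 15 mm clear of the foot of a scraper set down along the back rim.
- chip2: Loose stone, brick or wood chip, 16 to 24 mm long and wide, 10 to 13 mm high, 12 g; origin in the middle of its underside at the start (it may tumble). May be absent (None). 4 to 7 of the seven chips lie on the white plate, at least 15 mm clear of the foot of a scraper set down along the back rim.
- chip3: Loose stone, brick or wood chip, 16 to 24 mm long and wide, 10 to 13 mm high, 12 g; origin in the middle of its underside at the start (it may tumble). May be absent (None). 4 to 7 of the seven chips lie on the white plate, at least 15 mm clear of the foot of a scraper set down along the back rim.
- chip4: Loose stone, brick or wood chip, 16 to 24 mm long and wide, 10 to 13 mm high, 12 g; origin in the middle of its underside at the start (it may tumble). May be absent (None). 4 to 7 of the seven chips lie on the white plate, at least 15 mm clear of the foot of a scraper set down along the back rim.
- chip5: Loose stone, brick or wood chip, 16 to 24 mm long and wide, 10 to 13 mm high, 12 g; origin in the middle of its underside at the start (it may tumble). May be absent (None). 4 to 7 of the seven chips lie on the white plate, at least 15 mm clear of the foot of a scraper set down along the back rim.
- chip6: Loose stone, brick or wood chip, 16 to 24 mm long and wide, 10 to 13 mm high, 12 g; origin in the middle of its underside at the start (it may tumble). May be absent (None). 4 to 7 of the seven chips lie on the white plate, at least 15 mm clear of the foot of a scraper set down along the back rim.
- chip7: Loose stone, brick or wood chip, 16 to 24 mm long and wide, 10 to 13 mm high, 12 g; origin in the middle of its underside at the start (it may tumble). May be absent (None). 4 to 7 of the seven chips lie on the white plate, at least 15 mm clear of the foot of a scraper set down along the back rim.

How it is judged:
By the outcome, as a careful person would: the job done as asked, in the order asked, and still so for the second after the job is handed in, with the robot touching nothing.
Of chip1, chip2, chip3, chip4, chip5, chip6, chip7 only 4 to 7 are there at a start; the rules pass over those that are not, and their reading is None.
At some moment in a run one of scraper may be knocked a few centimetres aside while the robot is not near it.
Once in a run the grip may slacken for a moment while it holds something.
It also fails if it takes over 192 s, if anything falls off the work surface, if the arm or the gripper's body presses on something with over 40 N, if the wrist force passes 120 N, or if a joint passes its speed limit or range.

ROBOT

A 7-joint arm with a two-finger parallel gripper is mounted at the origin on the work surface. World frame = base frame: x ahead of the robot, y to its left, z up, the work surface at z = 0. Lengths are in m, angles in rad, forces in N, time in s.
With the tool pointing down it reaches from about 0.425 to 0.825 m from the base axis. Payload 3.6 kg.
Tool frame: the origin (TCP) lies at the very end of the fingers, on their centre line; the grasp point (between the pads) lies bot.grip_point_offset behind it (bot.grip_point_offset is the distance from the TCP to the grasp point, in m); z points along the fingers, y is the line along which they close (so a half turn about z gives the same grasp; the last joint's range is limited). The gripper opens to 93 mm and grips with 3 to 60 N. Pads are 15 mm wide; open, the fingers measure 128 mm over their backs; the gripper's body (75 mm by 188 mm) begins 65 mm behind the grasp point.
Start: joints at [1.177, 0.615, -0.013, 1.423, 0.008, 1.103, -0.04], TCP at [0.234, -0.606, 0.219] pointing down, gripper open.
Joint ranges: [-3.12, 3.12], [-0.3, 2.06], [-1.34, 1.32], [0.26, 2.42], [-1.36, 4.5], [0.01, 1.98], [-2.84, 2.84]. Speed limits (rad/s): [2.79, 2.79, 3.14, 3.14, 3.14, 3.14, 3.14].

INTERFACE

Orientations are given as [roll, pitch, yaw] about the fixed x, y, z axes, in that order (R = Rz(yaw) Ry(pitch) Rx(roll)).
In Python, from rig import bot, cams, order gives the robot as it stands.
- The arm moves only by the tool send_rows, never from a script. Its argument "rows" is text: rows parted by semicolons, each of 7 numbers parted by spaces: the turn, a rotation vector about the tool's x, y, z in degrees, then the shift along the tool's x, y, z in m, then the finger opening in m, from 0 to 0.093. In form: ax ay az dx dy dz hand; .... A call has exactly 10 rows; each row shifts and turns the commanded pose from where the row before left it, along the tool's axes as they then stand; what a row does not reach is not made up. A row lasts 1/12 s, in which the tool goes at most 41.7 mm and 7.16 degrees, less where a joint would pass 70% of its speed; a pose out of reach is approached as far as the arm can. A call with a gripper value outside its range is refused whole. The fingers move at their own pace and stop on an object; "force" is the grip in N (left out, the last holds). Time passes only in rows, so rows that do not move let the fingers close, or fill a call up. It gives the time, the measured TCP pose, the force, the opening and the grip force at its end, in the units of the state.
- bot.sense(): the state, without advancing time (a new reading comes with each control period).
- cams.capture(name): name is "scene" or "top" or "wrist"; returns a dict with "img" (480x640x3 uint8, blue, green, red), "z_map" (480x640 float32, m along the optical axis (not along the pixel's ray), 0 where there is no reading), "fx", "fy", "cx", "cy" (pixels), "rvec" (rotation vector, rad) and "tvec" (3), from world to camera coordinates, as OpenCV has them. Camera axes: x right, y down, z forward; pixel columns grow to the right and rows downward; lengths in m; the calibration is good to about 2 mm. A picture is of the moment at which its call begins.
- order.finish_job(): hands the job in; it is judged then, once.
The state is a dict: "time_s": time; "qpos": joint angles; "qvel": joint speeds; "joint_efforts": joint torques, N m; "position": TCP position; "orientation": TCP orientation; "ft_force": force on the tool from outside, world axes, zero at the start; "torque": the same for the moment, N m; "width": opening from 0.0 (shut) to 1.0 (fully open); "grip_force": force on a finger pad.
Only numpy, scipy, OpenCV 4.12 (cv2) and the standard library are available. Lean on these libraries where they do the work, as an engineer would, in place of code of your own. Each camera call takes 0.05 s, during which the arm holds its last target. There are 200 camera calls.

## Working session

There is one attempt and no reset: what is moved stays moved. The work goes in short steps, Python scripts to look and compute and a tool call to move; the robot and the scene stay as the last step left them, time stands still between calls to the robot, and variables do not carry over. Pictures are saved under pics/ and viewed, at most 14 in all, crops included, and the job is handed in when it is done.

Besides the shell and the picture viewer there is one more tool, called after "Call:" by a JSON object that holds its "api" and its "payload", one argument or row to a line. send_rows: Moves the arm, as the interface text tells. Its arguments: {"type":"object","properties":{"rows":{"type":"string"},"force":{"type":"number"}},"required":["rows"]}

```bash
mkdir -p pics; ls; cat > h.py <<'E'
import numpy as np,cv2
from rig import bot,cams,order
def cap(n):
    c=cams.capture(n);R=cv2.Rodrigues(np.array(c['rvec'],float))[0];t=np.array(c['tvec'],float).ravel()
    v,u=np.mgrid[0:480,0:640];z=c['z_map']
    p=np.stack([(u-c['cx'])/c['fx']*z,(v-c['cy'])/c['fy']*z,z],-1)
    c['P']=(p-t)@R; c['P'][z==0]=np.nan; c['R']=R;c['t']=t
    return c
def ray(c,u,v,h):
    d=np.array([(u-c['cx'])/c['fx'],(v-c['cy'])/c['fy'],1])@c['R'];o=-c['R'].T@c['t']
    return o+d*(h-o[2])/d[2]
E
python3 - <<'E'
from h import *
s=bot.sense();print({k:np.round(v,3) for k,v in s.items()},bot.grip_point_offset)
for n in('top','scene'):
    c=cap(n);cv2.imwrite(f'pics/{n}0.png',c['img']);np.savez(f'{n}0.npz',**c)
E
```

```text
pics
{'time_s': np.float64(0.0), 'qpos': array([ 1.176,  0.616, -0.013,  1.425,  0.008,  1.103, -0.04 ]), 'qvel': array([ 0.   ,  0.001,  0.001,  0.   , -0.   , -0.001, -0.001]), 'joint_efforts': array([ 0.0000e+00, -4.5892e+01,  2.0900e-01, -1.6574e+01, -6.1000e-02,
        2.0000e-02,  0.0000e+00]), 'position': array([ 0.233, -0.606,  0.217]), 'orientation': array([-3.139,  0.   ,  0.368]), 'ft_force': array([ 0.682, -0.096, -0.014]), 'torque': array([-0.018,  0.018, -0.006]), 'grip_force': np.float64(0.0), 'width': np.float64(1.0)} 0.0188
```

View pics/top0.png

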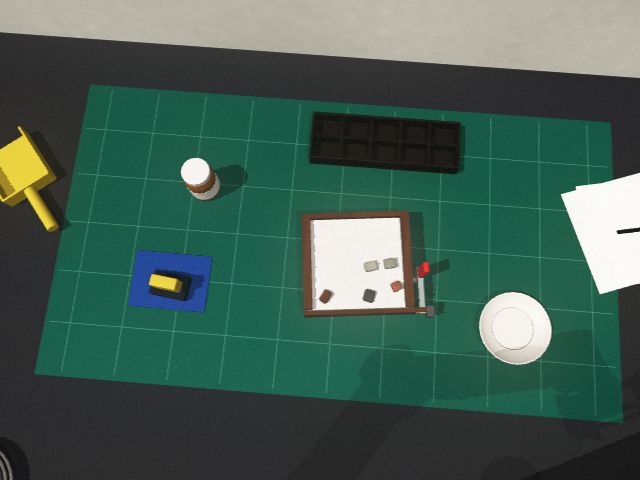

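View pics/scene0.png

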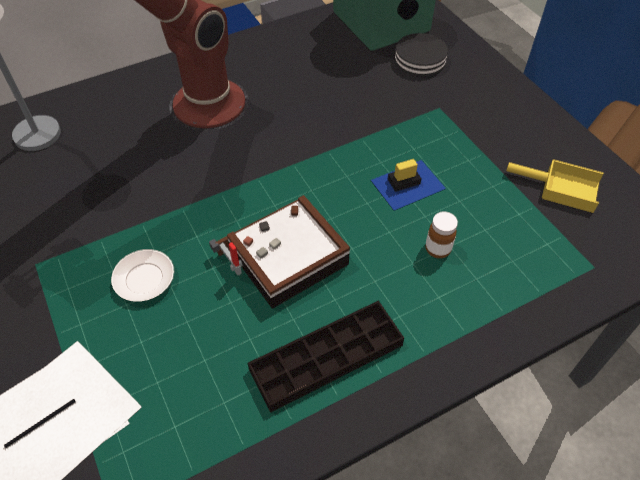

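The top view shows the stand around (358,264) with five chips: two grey, one dark, one brick and one brown. The red tab is at (424,269), the scraper on the mat at (167,284), the dish at (515,328) and the jar at (200,178). Next I measure these.

```bash
cat >> h.py <<'E'
def rect(p):
    r=cv2.minAreaRect((p[:,:2]*1000).astype(np.float32));return np.round(r[0],1),np.round(r[1],1),round(r[2],2)
def hsv(c): return cv2.cvtColor(c['img'],cv2.COLOR_BGR2HSV)
def masks(c):
    H=hsv(c);h,s,v=H[...,0],H[...,1],H[...,2]
    return dict(yellow=(h>20)&(h<35)&(s>130)&(v>120),blue=(h>105)&(h<130)&(s>120)&(v>60),red=((h<4)|(h>176))&(s>190)&(v>120))
E
python3 - <<'E'
from h import *
c=dict(np.load('top0.npz'));P=c['P'];x,y,z=P[...,0],P[...,1],P[...,2]
print(np.round(P[264,358],3),np.round(P[284,167],3),np.round(P[310,240],3), -c['R'].T@c['t'])
roi=np.zeros((480,640),bool);roi[190:335,290:415]=1
H=hsv(c)
rim=roi&(z>.058)&(z<.075)&(H[...,1]>80)
print('rim',rect(P[rim]),np.nanmedian(z[rim]))
# rim via ray on plane z=.067 with colour mask
brown=roi&(H[...,1]>90)&((H[...,0]<20)|(H[...,0]>170))
n,l,st,ce=cv2.connectedComponentsWithStats(brown.astype(np.uint8))
i=1+np.argmax(st[1:,4]);q=np.argwhere(l==i)
pts=np.array([ray(c,b,a,.067) for a,b in q]);print('brown',rect(pts),len(q))
M=masks(c)
for k in M:
    n,l,st,ce=cv2.connectedComponentsWithStats(M[k].astype(np.uint8))
    for i in range(1,n):
        if st[i,4]>15:
            m=l==i;print(k,st[i],np.round(np.nanmedian(P[m],0),4),rect(P[m&(z>-.1)]), np.round(np.nanpercentile(z[m],[5,50,95]),3))
# scraper top
m=M['yellow']&(x>.2)&(z>.055)&(y>.0)&(z<.08)
print('scr top',rect(P[m]))
w=(roi&(H[...,1]<70)&(H[...,2]>140)).astype(np.uint8)
w=cv2.morphologyEx(w,cv2.MORPH_OPEN,np.ones((3,3)))
cn,_=cv2.findContours(w,cv2.RETR_EXTERNAL,cv2.CHAIN_APPROX_NONE)
cn=max(cn,key=cv2.contourArea);f=np.zeros_like(w);cv2.drawContours(f,[cv2.convexHull(cn)],-1,1,-1)
wp=np.array([ray(c,*q[0],.055) for q in cn]);print('plate',rect(wp))
ch=(cv2.erode(f,np.ones((3,3)))>0)&((H[...,2]<175)|(H[...,1]>50))
n,l,st,ce=cv2.connectedComponentsWithStats(ch.astype(np.uint8))
for i in range(1,n):
    if st[i,4]>15: print('chip',st[i],np.round(ray(c,*ce[i],.06)[:2],4),np.nanmedian(z[l==i]).round(3))
E
```

```text
[ 0.568 -0.041  0.056] [0.501 0.305 0.069] [0.47  0.177 0.003] [0.38283776 0.00878371 1.06331602]
rim (array([575.9, -37.5]), array([180.4, 202.2]), 6.31) 0.06806739762883544
brown (array([575.6, -38.2]), array([179.8, 201.2]), 6.24) 2053
yellow [   0  126   56  104 2528] [0.7133 0.6505 0.0066] (array([690.9, 635.3]), array([244. , 104.8]), 39.76) [0.002 0.007 0.037]
yellow [149 274  29  18 338] [0.5041 0.3135 0.0677] (array([505.1, 313.3]), array([48.5, 22.2]), 83.09) [0.058 0.068 0.071]
blue [ 128  250   84   62 3292] [0.5241 0.3199 0.0042] (array([516.4, 320.1]), array([150.3, 110.5]), 89.47) [0.001 0.004 0.007]
red [423 262   6  11  49] [ 0.5618 -0.1568  0.1128] (array([ 562.4, -156.9]), array([18.3,  8.6]), 12.17) [0.111 0.113 0.116]
scr top (array([505.1, 313.3]), array([48.6, 22.1]), 83.3)
plate (array([570.8, -38.7]), array([171.2, 171.1]), 6.3)
chip [311 230   1  18  18] [0.6088 0.05  ] 0.057
chip [384 258  14  11 125] [ 0.5741 -0.1006] 0.067
chip [366 261  13  11  36] [ 0.5639 -0.07  ] 0.065
chip [391 281  13  11 110] [ 0.5324 -0.1153] 0.068
chip [319 289  14  15 130] [0.503  0.0141] 0.067
chip [362 289  14  14 146] [ 0.5107 -0.0652] 0.065
```

```bash
cat >> h.py <<'E'
SO=np.array([.5609,-.0395]);SY=np.radians(6.3)
from scipy.spatial.transform import Rotation as Ro
def st(x,y): c,s=np.cos(SY),np.sin(SY);return SO+np.array([c*x-s*y,s*x+c*y])
def tost(p): c,s=np.cos(SY),np.sin(SY);d=np.array(p[:2])-SO;return np.array([c*d[0]+s*d[1],-s*d[0]+c*d[1]])
def go(pos,yaw,pitch_up=0.):
    # turn (deg, tool axes) then the shift in the NEW tool axes (m) from the measured pose
    s=bot.sense();R0=Ro.from_euler('xyz',s['orientation']);R1=Ro.from_euler('xyz',[np.pi,0,yaw])*Ro.from_euler('y',pitch_up)
    d=np.array(pos)-s['position']
    print('turn',np.round((R0.inv()*R1).as_rotvec(degrees=True),2),'shift',np.round(R1.inv().apply(d),4),'t',round(s['time_s'],2),'pos',np.round(s['position'],4),'eul',np.round(np.degrees(s['orientation']),1),'stand',np.round(tost(s['position']),4),'F',np.round(s['ft_force'],1),'w',round(s['width']*93,1),'g',round(float(s['grip_force']),1))
E
python3 -c "
from h import *
print(st(-.011,-.118),st(-.075,-.118));go([.5625,-.1574,.18],SY)"
```

```text
[ 0.56291508 -0.15799447] [ 0.49930158 -0.16501747]
turn [-0.13  0.02 14.78] shift [ 0.3763 -0.4097  0.0376] t 0.1 pos [ 0.2335 -0.6059  0.2176] eul [-179.9    0.    21.1] stand [-0.3876 -0.527 ] F [-0.2  0.2  0.5] w 93.0 g 0.0
```

Call:
{"api": "send_rows", "payload": {
  "rows": "0 0 4.93 0 0 0 0.05;0 0 4.93 0 0 0 0.05;0 0 4.93 0 0 0 0.05;0 0 0 0.0251 -0.0273 0 0.05;0 0 0 0.0251 -0.0273 0 0.05;0 0 0 0.0251 -0.0273 0 0.05;0 0 0 0.0251 -0.0273 0 0.05;0 0 0 0.0251 -0.0273 0 0.05;0 0 0 0.0251 -0.0273 0 0.05;0 0 0 0.0251 -0.0273 0 0.05",
  "force": 25
}}

```text
time_s: 0.93
position: [0.388, -0.3955, 0.2183]
orientation: [-3.141, 0.0, 0.11]
ft_force: [1.0, 0.0, 0.2]
width: 0.537
grip_force: 0.0
```

Call:
{"api": "send_rows", "payload": {
  "rows": "0 0 0 0.0251 -0.0273 0 0.05;0 0 0 0.0251 -0.0273 0 0.05;0 0 0 0.0251 -0.0273 0 0.05;0 0 0 0.0251 -0.0273 0 0.05;0 0 0 0.0251 -0.0273 0 0.05;0 0 0 0.0251 -0.0273 0.01 0.05;0 0 0 0.0251 -0.0273 0.01 0.05;0 0 0 0.0251 -0.0273 0.015 0.05;0 0 0 0 0 0 0.05;0 0 0 0 0 0 0.05"
}}

```text
time_s: 1.77
position: [0.5635, -0.1545, 0.1819]
orientation: [-3.139, 0.003, 0.116]
ft_force: [-1.4, -0.8, 0.5]
width: 0.537
grip_force: 0.0
```

```bash
python3 - <<'E'
from h import *
go([.5625,-.1574,.079],SY)
c=cap('top');M=masks(c);P=c['P']
for k,a in (('red',[400,250,440,285]),('yellow',[140,265,190,300])):
    m=np.zeros((480,640),bool);m[a[1]:a[3],a[0]:a[2]]=1;m&=M[k]&(P[...,2]>.05)
    print(k,m.sum(),rect(P[m]) if m.sum()>5 else '')
w=cap('wrist');cv2.imwrite('pics/w1.png',w['img'])
E
```

```text
turn [-0.16  0.16  0.36] shift [-0.0013  0.0028  0.1029] t 1.77 pos [ 0.5635 -0.1545  0.1819] eul [-179.8    0.2    6.7] stand [-0.0101 -0.1146] F [-1.4 -0.8  0.5] w 49.9 g 0.0
red 0 
yellow 338 (array([505. , 313.8]), array([49.2, 21.8]), 83.47)
```

View pics/w1.png

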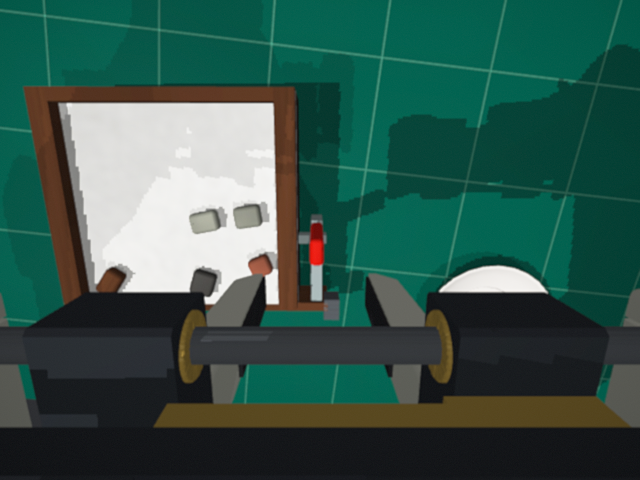

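The wrist view shows the tab at (316,243), centred between the fingertips at (262,280) and (370,280). I'll descend and pinch it.

Call:
{"api": "send_rows", "payload": {
  "rows": "0 0 0.3 -0.0013 0.0028 0.015 0.05;0 0 0 0 0 0.015 0.05;0 0 0 0 0 0.015 0.05;0 0 0 0 0 0.015 0.05;0 0 0 0 0 0.015 0.05;0 0 0 0 0 0.015 0.05;0 0 0 0 0 0.013 0.05;0 0 0 0 0 0 0.05;0 0 0 0 0 0 0;0 0 0 0 0 0 0",
  "force": 25
}}

```text
time_s: 2.7
position: [0.5624, -0.1627, 0.0818]
orientation: [3.14, -0.002, 0.102]
ft_force: [0.1, -0.3, 0.6]
width: 0.438
grip_force: 0.0
```

Call:
{"api": "send_rows", "payload": {
  "rows": "0 0 0 0 0 0 0;0 0 0 0 0 0 0;0 0 0 0 0 0 0;0 0 0 0 0 0 0;0 0 0 0 0 0 0;0 0 0 0 0 0 0;0 0 0 0 0 0 0;0 0 0 0 0 0 0;0 0 0 0 0 0 0;0 0 0 0 0 0 0"
}}

```text
time_s: 3.53
position: [0.5623, -0.1587, 0.0811]
orientation: [-3.139, -0.0, 0.106]
ft_force: [-1.1, 5.3, 4.2]
width: 0.109
grip_force: 25.0
```

```bash
python3 - <<'E'
from h import *
go([.5625,-.1574,.079],SY)
# rigid arc about the pivot: per-row tool shifts for theta 0->.42, tool turned with bar
for n,th in ((10,.42),):
    r=np.array([.07,.058-.0188])
    pts=[]
    for k in range(n+1):
        a=th*k/n;pts.append((r[0]*np.cos(a)-r[1]*np.sin(a),r[0]*np.sin(a)+r[1]*np.cos(a),a))
    for k in range(n):
        dx,dz=pts[k+1][0]-pts[k][0],pts[k+1][1]-pts[k][1];a=pts[k][2]
        # tool x=(cos a,sin a), tool z=(sin a,-cos a) in stand x,z
        print(np.round([dx*np.cos(a)+dz*np.sin(a),dx*np.sin(a)-dz*np.cos(a)],5),end=' ')
    print(np.degrees(th/n))
E
```

```text
turn [-0.17 -0.   -0.21] shift [ 0.0004 -0.0013  0.0021] t 3.53 pos [ 0.5623 -0.1587  0.0811] eul [-179.8   -0.     6.1] stand [-0.0117 -0.1186] F [-1.1  5.3  4.2] w 10.1 g 25.0
[-0.00171 -0.0029 ] [-0.00171 -0.0029 ] [-0.00171 -0.0029 ] [-0.00171 -0.0029 ] [-0.00171 -0.0029 ] [-0.00171 -0.0029 ] [-0.00171 -0.0029 ] [-0.00171 -0.0029 ] [-0.00171 -0.0029 ] [-0.00171 -0.0029 ] 2.4064227395494573
```

Call:
{"api": "send_rows", "payload": {
  "rows": "0 2.4 0 -0.0018 0 -0.0029 0;0 2.4 0 -0.0018 0 -0.0029 0;0 2.4 0 -0.0018 0 -0.0029 0;0 2.4 0 -0.0018 0 -0.0029 0;0 2.4 0 -0.0018 0 -0.0029 0;0 2.4 0 -0.0018 0 -0.0029 0;0 2.4 0 -0.0018 0 -0.0029 0;0 2.4 0 -0.0018 0 -0.0029 0;0 2.4 0 -0.0018 0 -0.0029 0;0 2.4 0 -0.0018 0 -0.0029 0"
}}

```text
time_s: 4.37
position: [0.5393, -0.1612, 0.1058]
orientation: [-3.14, -0.421, 0.108]
ft_force: [0.8, 4.8, -1.6]
width: 0.107
grip_force: 25.0
```

```bash
python3 - <<'E'
from h import *
go([.5625,-.1574,.079],SY)
c=cap('scene');cv2.imwrite('pics/s2.png',cv2.resize(c['img'][180:320,170:370],(800,560)))
E
```

```text
turn [ -0.05 -24.1   -0.08] shift [ 0.0234 -0.0012  0.0268] t 4.37 pos [ 0.5393 -0.1612  0.1058] eul [-179.9  -24.1    6.2] stand [-0.0348 -0.1186] F [ 0.8  4.8 -1.6] w 10.0 g 25.0
```

View pics/s2.png

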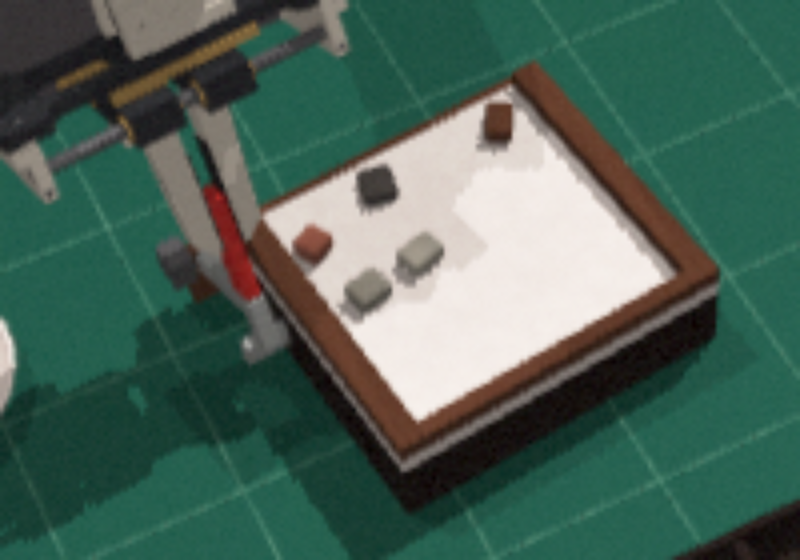

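The bar is lifted, with the tab between the fingers around (235,240). I'll pull 40 mm, lower the bar, then pull the rest.

Call:
{"api": "send_rows", "payload": {
  "rows": "0 0 0 -0.00365 0 -0.00163 0;0 0 0 -0.00365 0 -0.00163 0;0 0 0 -0.00365 0 -0.00163 0;0 0 0 -0.00365 0 -0.00163 0;0 0 0 -0.00365 0 -0.00163 0;0 0 0 -0.00365 0 -0.00163 0;0 0 0 -0.00365 0 -0.00163 0;0 0 0 -0.00365 0 -0.00163 0;0 0 0 -0.00365 0 -0.00163 0;0 0 0 -0.00365 0 -0.00163 0"
}}

```text
time_s: 5.25
position: [0.4993, -0.1656, 0.1053]
orientation: [-3.14, -0.418, 0.108]
ft_force: [0.3, 5.6, -1.4]
width: 0.105
grip_force: 25.0
```

Call:
{"api": "send_rows", "payload": {
  "rows": "0 -2.4 0 0.0018 0 0.0029 0;0 -2.4 0 0.0018 0 0.0029 0;0 -2.4 0 0.0018 0 0.0029 0;0 -2.4 0 0.0018 0 0.0029 0;0 -2.4 0 0.0018 0 0.0029 0;0 -2.4 0 0.0018 0 0.0029 0;0 -2.4 0 0.0018 0 0.0029 0;0 -2.4 0 0.0018 0 0.0029 0;0 -2.4 0 0.0018 0 0.0029 0;0 -2.0 0 0.0015 0 0.0024 0"
}}

```text
time_s: 6.08
position: [0.5211, -0.1633, 0.0806]
orientation: [-3.139, 0.0, 0.106]
ft_force: [-2.5, 5.7, 8.2]
width: 0.104
grip_force: 25.0
```

```bash
python3 - <<'E'
from h import *
go([*st(-.011-.0922,-.1185),.081],SY)
E
```

```text
turn [-0.17  0.01 -0.22] shift [-0.0501 -0.0001 -0.0004] t 6.08 pos [ 0.5211 -0.1633  0.0806] eul [-179.8    0.     6.1] stand [-0.0531 -0.1186] F [-2.5  5.7  8.2] w 9.6 g 25.0
```

Call:
{"api": "send_rows", "payload": {
  "rows": "0 0 0 -0.005 0 -0.0005 0;0 0 0 -0.005 0 0 0;0 0 0 -0.005 0 0 0;0 0 0 -0.005 0 0 0;0 0 0 -0.005 0 0 0;0 0 0 -0.005 0 0 0;0 0 0 -0.005 0 0 0;0 0 0 -0.005 0 0 0;0 0 0 -0.005 0 0 0;0 0 0 -0.005 0 0 0"
}}

```text
time_s: 6.92
position: [0.4732, -0.1685, 0.0818]
orientation: [-3.139, -0.008, 0.106]
ft_force: [1.7, 5.4, -4.1]
width: 0.103
grip_force: 25.0
```

Call:
{"api": "send_rows", "payload": {
  "rows": "0 0 0 0 0 0 0;0 0 0 0 0 0 0;0 0 0 0 0 0 0;0 0 0 0 0 0 0;0 0 0 0 0 0 0.03;0 0 0 0 0 0 0.03;0 0 0 0 0 0 0.03;0 0 0 0 0 -0.02 0.03;0 0 0 0 0 -0.03 0.03;0 0 0 0 0 -0.03 0.03"
}}

```text
time_s: 7.75
position: [0.472, -0.1718, 0.1629]
orientation: [3.141, -0.005, 0.103]
ft_force: [0.5, 0.1, 0.2]
width: 0.324
grip_force: 0.0
```

Call:
{"api": "send_rows", "payload": {
  "rows": "0 0 0 0 0 -0.03 0.06;0 0 -7 0 0 0 0.06;0 0 -7 0 0 0 0.06;0 0 -7 0 0 0 0.06;0 0 -7 0 0 0 0.06;0 0 -7 0 0 0 0.06;0 0 -7 0 0 0 0.06;0 0 -7 0 0 0 0.06;0 0 -7 0 0 0 0.06;0 0 -7 0 0 0 0.06"
}}

```text
time_s: 8.58
position: [0.4725, -0.172, 0.1926]
orientation: [3.134, -0.002, 1.208]
ft_force: [0.4, 0.3, -0.5]
width: 0.645
grip_force: 0.0
```

```bash
python3 - <<'E'
from h import *
c=cap('top');M=masks(c);P=c['P'];cv2.imwrite('pics/t3.png',c['img'])
for k,a in (('red',[380,240,450,330]),('yellow',[120,245,220,320])):
    m=np.zeros((480,640),bool);m[a[1]:a[3],a[0]:a[2]]=1;m&=M[k]&(P[...,2]>.05)&(P[...,2]<.12)
    if m.sum()>5: r=rect(P[m]);print(k,m.sum(),r,tost(np.array(r[0])/1000),np.nanmedian(P[m][:,2]))
go([.505,.3138,.13],np.radians(83.4))
E
```

```text
yellow 338 (array([505. , 313.7]), array([48.8, 21.8]), 83.0) [-0.01680426  0.35720116] 0.06786728831833555
turn [  0.43  -0.06 -13.97] shift [ 0.4865 -0.0234  0.0625] t 8.63 pos [ 0.4723 -0.1722  0.1925] eul [ 1.796e+02 -1.000e-01  6.940e+01] stand [-0.1026 -0.1221] F [-0.3  0.3 -0.5] w 59.9 g 0.0
```

View pics/t3.png

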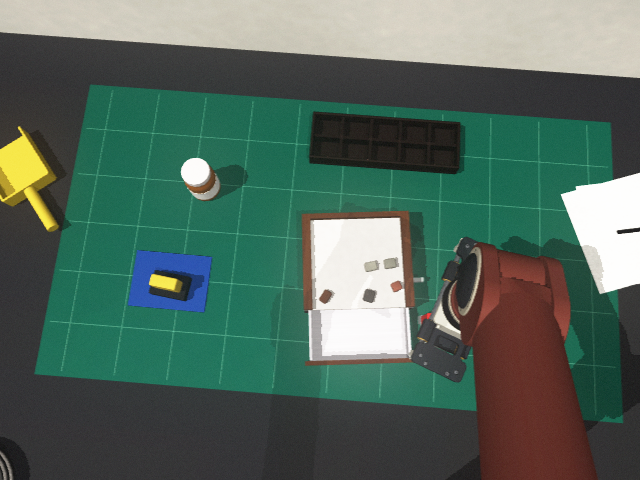

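The drawer is out, with its tray spanning rows 310–360, and the chips and scraper are undisturbed. Next I fetch the scraper.

Call:
{"api": "send_rows", "payload": {
  "rows": "0 0 -7 0 0 0 0.06;0.4 0 -7 0 0 0 0.06;0 0 0 0.0374 -0.0018 0 0.06;0 0 0 0.0374 -0.0018 0 0.06;0 0 0 0.0374 -0.0018 0 0.06;0 0 0 0.0374 -0.0018 0 0.06;0 0 0 0.0374 -0.0018 0 0.06;0 0 0 0.0374 -0.0018 0 0.06;0 0 0 0.0374 -0.0018 0 0.06;0 0 0 0.0374 -0.0018 0 0.06"
}}

```text
time_s: 9.47
position: [0.4954, 0.1289, 0.1932]
orientation: [3.14, -0.002, 1.444]
ft_force: [1.3, -0.4, -0.8]
width: 0.644
grip_force: 0.0
```

Call:
{"api": "send_rows", "payload": {
  "rows": "0 0 0 0.0374 -0.0018 0 0.06;0 0 0 0.0374 -0.0018 0 0.06;0 0 0 0.0374 -0.0018 0.01 0.06;0 0 0 0.0374 -0.0018 0.02 0.06;0 0 0 0.0374 -0.0018 0.02 0.06;0 0 0 0 0 0.01 0.06;0 0 0 0 0 0 0.06;0 0 0 0 0 0 0.06;0 0 0 0 0 0 0.06;0 0 0 0 0 0 0.06"
}}

```text
time_s: 10.3
position: [0.5101, 0.3118, 0.1353]
orientation: [3.139, -0.002, 1.445]
ft_force: [0.0, -0.1, -0.8]
width: 0.642
grip_force: 0.0
```

```bash
python3 - <<'E'
from h import *
c=cap('top');M=masks(c);P=c['P'];cv2.imwrite('pics/t4.png',c['img'])
for k,a in (('red',[380,240,450,330]),('yellow',[120,245,220,320])):
    m=np.zeros((480,640),bool);m[a[1]:a[3],a[0]:a[2]]=1;m&=M[k]&(P[...,2]>.05)&(P[...,2]<.12)
    if m.sum()>5: r=rect(P[m]);print(k,m.sum(),r,tost(np.array(r[0])/1000),np.nanmedian(P[m][:,2]))
w=cap('wrist');cv2.imwrite('pics/w4.png',w['img'])
go([.505,.3138,.030],np.radians(83.4))
E
```

```text
yellow 323 (array([505.2, 314.7]), array([50.1, 21.7]), 82.71) [-0.01649573  0.35817317] 0.0680142418700632
turn [ 0.11 -0.15 -0.58] shift [ 0.0009 -0.0049  0.1052] t 10.4 pos [0.5098 0.3123 0.1352] eul [179.9  -0.2  82.8] stand [-0.0122  0.3553] F [-0.7 -1.2 -0.1] w 60.0 g 0.0
```

View pics/w4.png

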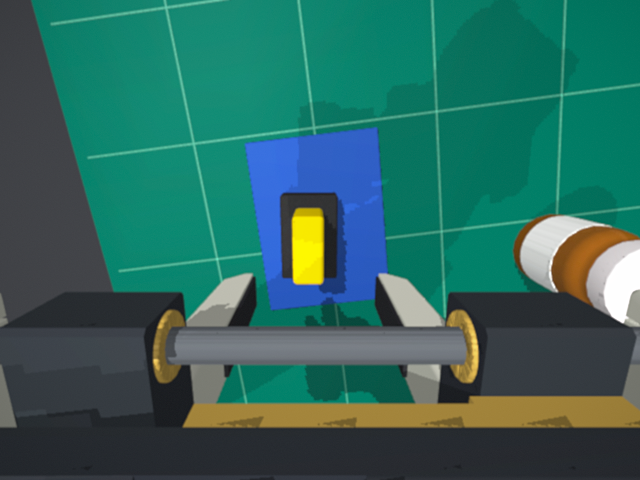

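Call:
{"api": "send_rows", "payload": {
  "rows": "0 0 -0.5 0 -0.0049 0.015 0.06;0 0 0 0 0 0.015 0.06;0 0 0 0 0 0.015 0.06;0 0 0 0 0 0.015 0.06;0 0 0 0 0 0.015 0.06;0 0 0 0 0 0.015 0.06;0 0 0 0 0 0.015 0.06;0 0 0 0 0 0 0.06;0 0 0 0 0 0 0;0 0 0 0 0 0 0",
  "force": 45
}}

```text
time_s: 11.23
position: [0.5046, 0.3146, 0.0302]
orientation: [3.14, -0.003, 1.456]
ft_force: [-0.2, -0.1, -0.2]
width: 0.55
grip_force: 0.0
```

Call:
{"api": "send_rows", "payload": {
  "rows": "0 0 0 0 0 0 0;0 0 0 0 0 0 0;0 0 0 0 0 0 0;0 0 0 0 0 0 0;0 0 0 0 0 0 0;0 0 0 0 0 0 0;0 0 0 0 0 0 0;0 0 0 0 0 0 0;0 0 0 0 0 0 0;0 0 0 0 0 0 0"
}}

```text
time_s: 12.07
position: [0.5043, 0.3146, 0.0296]
orientation: [3.141, -0.003, 1.457]
ft_force: [0.5, -0.2, 5.7]
width: 0.233
grip_force: 45.0
```

```bash
python3 - <<'E'
from h import *
go([*st(.068,-.0475),.15],SY+np.pi/2)
E
```

```text
turn [  0.07  -0.15 -12.82] shift [-0.4057  0.0854 -0.1204] t 12.07 pos [0.5043 0.3146 0.0296] eul [179.9  -0.2  83.5] stand [-0.0174  0.3582] F [ 0.5 -0.2  5.7] w 21.7 g 45.0
```

Call:
{"api": "send_rows", "payload": {
  "rows": "0 0 0 0 0 -0.02 0;0 0 0 0 0 -0.03 0;0 0 0 0 0 -0.035 0;0 0 0 0 0 -0.035 0;0 0 -6.4 0 0 0 0;0 0 -6.4 0 0 0 0;0 0 0 -0.0369 0.0078 0 0;0 0 0 -0.0369 0.0078 0 0;0 0 0 -0.0369 0.0078 0 0;0 0 0 -0.0369 0.0078 0 0"
}}

```text
time_s: 12.9
position: [0.5498, 0.169, 0.1473]
orientation: [-3.138, -0.001, 1.681]
ft_force: [0.9, 0.6, -2.3]
width: 0.231
grip_force: 45.0
```

Call:
{"api": "send_rows", "payload": {
  "rows": "0 0 0 -0.0369 0.0078 0 0;0 0 0 -0.0369 0.0078 0 0;0 0 0 -0.0369 0.0078 0 0;0 0 0 -0.0369 0.0078 0 0;0 0 0 -0.0369 0.0078 0 0;0 0 0 -0.0369 0.0078 0 0;0 0 0 -0.0369 0.0078 0 0;0 0 0 0 0 0 0;0 0 0 0 0 0 0;0 0 0 0 0 0 0"
}}

```text
time_s: 13.73
position: [0.6322, -0.079, 0.1468]
orientation: [-3.139, -0.004, 1.681]
ft_force: [0.5, 1.1, -1.7]
width: 0.237
grip_force: 45.0
```

```bash
python3 - <<'E'
from h import *
go([*st(.066,-.0475),.0826],SY+np.pi/2)
c=cap('scene');cv2.imwrite('pics/s5.png',cv2.resize(c['img'][150:330,150:400],(800,576)))
E
```

```text
turn [-0.16 -0.25 -0.01] shift [-0.0004 -0.0005  0.0642] t 13.73 pos [ 0.6322 -0.079   0.1468] eul [-179.8   -0.2   96.3] stand [ 0.0665 -0.0471] F [ 0.5  1.1 -1.7] w 22.0 g 45.0
```

View pics/s5.png

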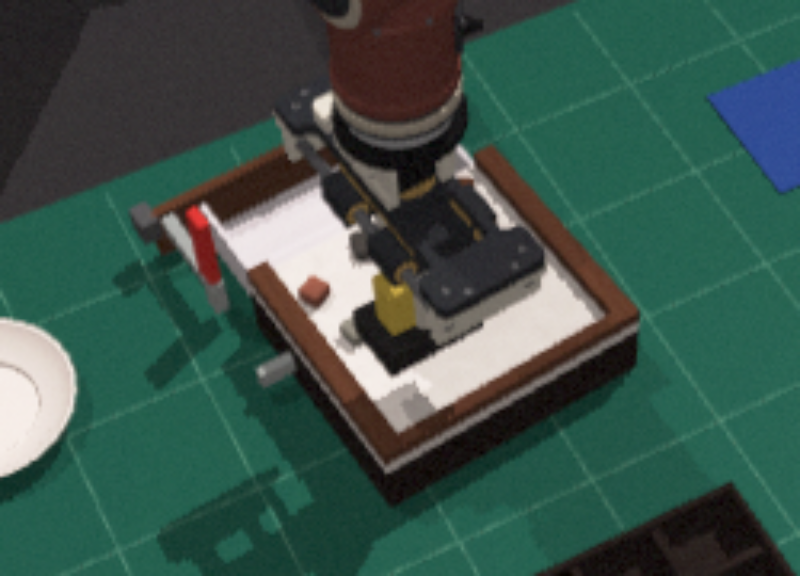

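The scraper hangs straight in the gripper near the back right of the plate. The drawer is out and the chips are untouched. I'll lower it.

Call:
{"api": "send_rows", "payload": {
  "rows": "0 0 0 0 0 0.01 0;0 0 0 0 0 0.01 0;0 0 0 0 0 0.01 0;0 0 0 0 0 0.01 0;0 0 0 0 0 0.01 0;0 0 0 0 0 0.008 0;0 0 0 0 0 0.005 0;0 0 0 0 0 0 0;0 0 0 0 0 0 0;0 0 0 0 0 0 0"
}}

```text
time_s: 14.62
position: [0.6341, -0.0797, 0.0858]
orientation: [3.14, -0.002, 1.68]
ft_force: [-0.4, 1.0, -2.0]
width: 0.234
grip_force: 45.0
```

```bash
python3 - <<'E'
from h import *
go([*st(.066,-.0475),.0826],SY+np.pi/2)
E
```

```text
turn [ 0.09 -0.11 -0.02] shift [ 0.0005 -0.0023  0.0032] t 14.62 pos [ 0.6341 -0.0797  0.0858] eul [ 1.799e+02 -1.000e-01  9.630e+01] stand [ 0.0683 -0.048 ] F [-0.4  1.  -2. ] w 21.7 g 45.0
```

Call:
{"api": "send_rows", "payload": {
  "rows": "0 0 0 0.0005 0 0.0016 0;0 0 0 0 0 0.0015 0;0 0 0 0 -0.004 0 0;0 0 0 0 -0.008 0 0;0 0 0 0 -0.008 0 0;0 0 0 0 -0.008 0 0;0 0 0 0 -0.008 0 0;0 0 0 0 -0.008 0 0;0 0 0 0 -0.008 0 0;0 0 0 0 -0.008 0 0"
}}

```text
time_s: 15.45
position: [0.573, -0.086, 0.0823]
orientation: [3.141, -0.002, 1.68]
ft_force: [-0.3, 0.2, -2.3]
width: 0.238
grip_force: 45.0
```

Call:
{"api": "send_rows", "payload": {
  "rows": "0 0 0 0 -0.008 0 0;0 0 0 0 -0.008 0 0;0 0 0 0 -0.008 0 0;0 0 0 0 -0.008 0 0;0 0 0 0 -0.008 0 0;0 0 0 0 -0.008 0 0;0 0 0 0 -0.008 0 0;0 0 0 0 -0.008 0 0;0 0 0 0 -0.008 0 0;0 0 0 0 -0.008 0 0"
}}

```text
time_s: 16.28
position: [0.4934, -0.0947, 0.0821]
orientation: [3.142, -0.002, 1.681]
ft_force: [-0.2, -1.2, -2.2]
width: 0.238
grip_force: 45.0
```

```bash
python3 - <<'E'
from h import *
go([*st(-.078,-.0475),.0826],SY+np.pi/2)
c=cap('scene');cv2.imwrite('pics/s6.png',cv2.resize(c['img'][150:330,150:400],(800,576)))
E
```

```text
turn [ 0.   -0.12 -0.01] shift [-0.0001 -0.0048 -0.0005] t 16.28 pos [ 0.4934 -0.0947  0.0821] eul [ 1.80e+02 -1.00e-01  9.63e+01] stand [-0.0732 -0.0474] F [-0.2 -1.2 -2.2] w 22.1 g 45.0
```

View pics/s6.png

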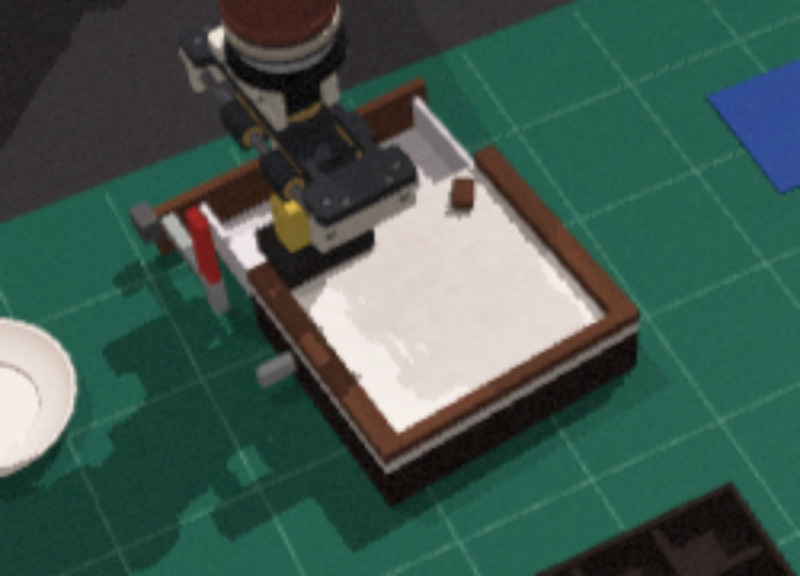

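Only the brown chip at (462,192) is left on the plate. I'll clear the edge fully, lift over it and sweep on the left.

Call:
{"api": "send_rows", "payload": {
  "rows": "0 0 0 0 -0.006 0 0;0 0 0 0 -0.006 0 0;0 0 0 0 0 -0.02 0;0 0 0 0 0 -0.025 0;0 0 0 0.02 0.02 0 0;0 0 0 0.026 0.023 0 0;0 0 0 0.026 0.023 0 0;0 0 0 0.024 0.02 0 0;0 0 0 0 0 0 0;0 0 0 0 0 0 0"
}}

```text
time_s: 17.17
position: [0.5577, 0.0115, 0.1272]
orientation: [3.141, -0.003, 1.685]
ft_force: [0.1, -0.6, -2.7]
width: 0.235
grip_force: 45.0
```

```bash
python3 - <<'E'
from h import *
go([*st(0,.049),.082],SY+np.pi/2)
c=cap('top')
cv2.imwrite('pics/t7.png',cv2.resize(c['img'][200:380,270:470],(666,600)))
E
```

```text
turn [ 0.05 -0.2   0.24] shift [-0.0021 -0.0024  0.0452] t 17.17 pos [0.5577 0.0115 0.1272] eul [180.   -0.2  96.5] stand [0.0024 0.0511] F [ 0.1 -0.6 -2.7] w 21.8 g 45.0
```

View pics/t7.png

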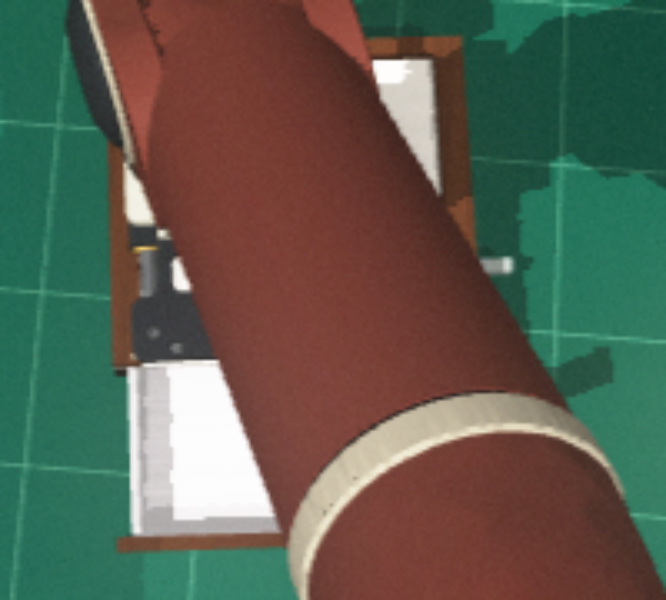

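The arm hides most of this view. I'll lower and sweep the left strip.

Call:
{"api": "send_rows", "payload": {
  "rows": "0 0 0.2 -0.0021 0 0.01 0;0 0 0 0 0 0.01 0;0 0 0 0 0 0.01 0;0 0 0 0 0 0.008 0;0 0 0 0 0 0.005 0;0 0 0 0 0 0.0015 0;0 0 0 0 0 0 0;0 0 0 0 -0.008 0 0;0 0 0 0 -0.008 0 0;0 0 0 0 -0.008 0 0"
}}

```text
time_s: 18.05
position: [0.5328, 0.0044, 0.0831]
orientation: [3.141, -0.002, 1.677]
ft_force: [0.2, 0.6, -2.8]
width: 0.231
grip_force: 45.0
```

Call:
{"api": "send_rows", "payload": {
  "rows": "0 0 0 0 -0.008 0 0;0 0 0 0 -0.008 0 0;0 0 0 0 -0.008 0 0;0 0 0 0 -0.008 0 0;0 0 0 0 -0.008 0 0;0 0 0 0 -0.008 0 0;0 0 0 0 -0.006 0 0;0 0 0 0 -0.006 0 0;0 0 0 0 0 0 0;0 0 0 0 0 0 0"
}}

```text
time_s: 18.88
position: [0.4741, -0.002, 0.0829]
orientation: [3.141, -0.002, 1.677]
ft_force: [-0.1, -0.7, -1.9]
width: 0.234
grip_force: 45.0
```

```bash
python3 - <<'E'
from h import *
go([.5164,.3201,.15],np.radians(89.5))
c=cap('scene');cv2.imwrite('pics/s8.png',cv2.resize(c['img'][150:330,150:400],(800,576)))
E
```

```text
turn [ 0.03 -0.12  6.59] shift [ 0.3225  0.0395 -0.0671] t 18.88 pos [ 0.4741 -0.002   0.0829] eul [ 1.80e+02 -1.00e-01  9.61e+01] stand [-0.0822  0.0468] F [-0.1 -0.7 -1.9] w 21.8 g 45.0
```

View pics/s8.png

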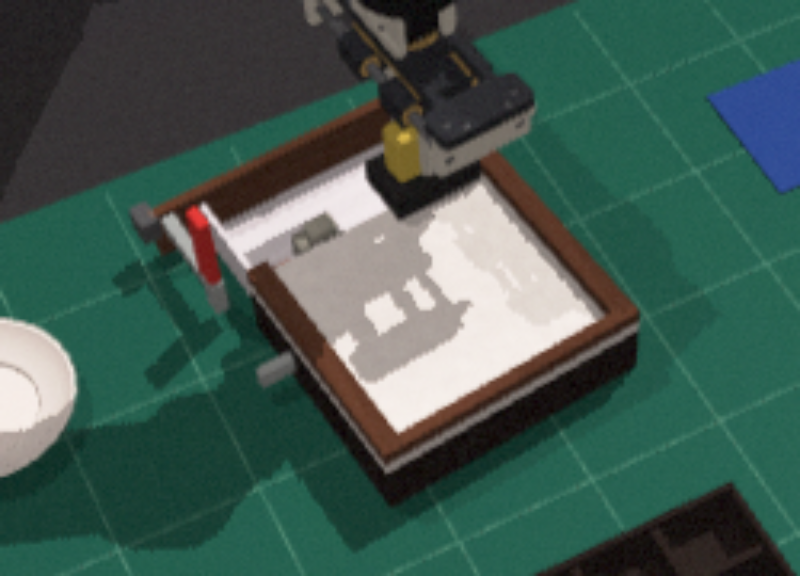

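The plate looks clear and the grey chips are in the drawer. Next I take the scraper back to the mat.

Call:
{"api": "send_rows", "payload": {
  "rows": "0 0 0 0 0 -0.02 0;0 0 0 0 0 -0.024 0;0 0 0 0 0 -0.023 0;0 0 3.3 0 0 0 0;0 0 3.3 0 0 0 0;0 0 0 0.0358 0.0044 0 0;0 0 0 0.0358 0.0044 0 0;0 0 0 0.0358 0.0044 0 0;0 0 0 0.0358 0.0044 0 0;0 0 0 0.0358 0.0044 0 0"
}}

```text
time_s: 19.77
position: [0.4981, 0.1785, 0.1502]
orientation: [3.141, -0.002, 1.562]
ft_force: [1.1, -0.2, -2.5]
width: 0.233
grip_force: 45.0
```

Call:
{"api": "send_rows", "payload": {
  "rows": "0 0 0 0.0358 0.0044 0 0;0 0 0 0.0358 0.0044 0 0;0 0 0 0.0358 0.0044 0 0;0 0 0 0.0358 0.0044 0 0;0 0 0 0 0 0.03 0;0 0 0 0 0 0.03 0;0 0 0 0 0 0.03 0;0 0 0 0 0 0.015 0;0 0 0 0 0 0 0;0 0 0 0 0 0 0"
}}

```text
time_s: 20.6
position: [0.5164, 0.3199, 0.0447]
orientation: [-3.14, -0.002, 1.562]
ft_force: [0.6, -0.2, -1.7]
width: 0.234
grip_force: 45.0
```

```bash
python3 - <<'E'
from h import *
go([.5164,.3201,.0298],np.radians(89.5))
c=cap('top');cv2.imwrite('pics/t9.png',cv2.resize(c['img'][200:380,270:470],(666,600)))
E
```

```text
turn [-0.08 -0.09 -0.01] shift [0.0002 0.     0.0149] t 20.6 pos [0.5164 0.3199 0.0447] eul [-1.799e+02 -1.000e-01  8.950e+01] stand [-0.0048  0.3621] F [ 0.6 -0.2 -1.7] w 21.8 g 45.0
```

View pics/t9.png

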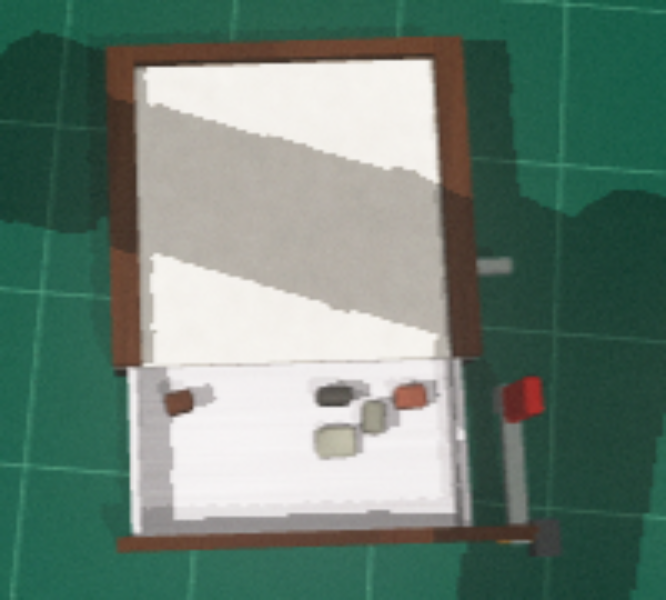

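All five chips lie in the drawer: brown at (179,402), dark, brick and two greys around (330–410, 395–440). I'll set the scraper down.

Call:
{"api": "send_rows", "payload": {
  "rows": "0 0 0 0 0 0.006 0;0 0 0 0 0 0.005 0;0 0 0 0 0 0.0035 0;0 0 0 0 0 0 0;0 0 0 0 0 0 0;0 0 0 0 0 0 0;0 0 0 0 0 0 0.05;0 0 0 0 0 0 0.05;0 0 0 0 0 0 0.05;0 0 0 0 0 0 0.05"
}}

```text
time_s: 21.48
position: [0.5168, 0.3202, 0.0314]
orientation: [3.141, -0.003, 1.562]
ft_force: [0.2, -0.4, 0.0]
width: 0.473
grip_force: 0.0
```

Call:
{"api": "send_rows", "payload": {
  "rows": "0 0 0 0 0 -0.01 0.05;0 0 0 0 0 -0.02 0.05;0 0 0 0 0 -0.035 0.05;0 0 0 0 0 -0.035 0.05;0 0 0 0 0 -0.035 0.05;0 0 0 0 0 -0.035 0.05;0 0 6.9 0 0 0 0.05;0 0 6.9 0 0 0 0.05;0 0 6.9 0 0 0 0.05;0 0 6.9 0 0 0 0.05"
}}

```text
time_s: 22.32
position: [0.5165, 0.3196, 0.2023]
orientation: [-3.141, -0.003, 1.074]
ft_force: [-1.0, 0.8, -0.1]
width: 0.538
grip_force: 0.0
```

Call:
{"api": "send_rows", "payload": {
  "rows": "0 0 6.9 0 0 0 0.05;0 0 6.9 0 0 0 0.05;0 0 6.9 0 0 0 0.05;0 0 6.9 0 0 0 0.05;0 0 6.9 0 0 0 0.05;0 0 6.9 0 0 0 0.05;0 0 6.9 0 0 0 0.05;0 0 6.9 0 0 0 0.05;0 0 0 0 0 0 0.05;0 0 0 0 0 0 0.05"
}}

```text
time_s: 23.15
position: [0.5163, 0.3199, 0.2017]
orientation: [-3.139, -0.001, 0.12]
ft_force: [0.4, 0.2, 0.3]
width: 0.539
grip_force: 0.0
```

```bash
python3 - <<'E'
from h import *
c=cap('top');P=c['P'];H=hsv(c);M=masks(c)
M['red']=((H[...,0]<5)|(H[...,0]>175))&(H[...,1]>190)
for k,a in (('red',[400,300,450,340]),('yellow',[100,245,220,330])):
    m=np.zeros((480,640),bool);m[a[1]:a[3],a[0]:a[2]]=1;m&=M[k]&(P[...,2]>.05)&(P[...,2]<.125)
    if m.sum()>5:
        r=rect(P[m]);print(k,m.sum(),r,tost(np.array(r[0])/1000),np.nanmedian(P[m][:,2]))
go([*st(-.101,-.1185),.18],SY)
E
```

```text
red 13 (array([ 472.4, -168.9]), array([15.9,  6.5]), 3.31) [-0.10216516 -0.11890706] 0.11284916089453617
yellow 318 (array([512.9, 288.9]), array([48. , 21.2]), 89.5) [-0.01167338  0.33168402] 0.06793804178323298
turn [-0.14 -0.04  0.58] shift [-0.0961  0.4805  0.0215] t 23.2 pos [0.5163 0.3198 0.2015] eul [-179.9   -0.     6.9] stand [-0.0049  0.362 ] F [1.1 0.4 0.9] w 50.2 g 0.0
```

The scraper now measures at (513,289) mm, so it was knocked about 31 mm. It still stands. I'll regrip it across the 50 mm handle and put it back.

```bash
python3 - <<'E'
from h import *
go([.5129,.2889,.031],np.radians(-.5))
E
```

```text
turn [-0.15 -0.03  7.38] shift [-0.0032  0.0309  0.1705] t 23.2 pos [0.5163 0.3198 0.2015] eul [-179.9   -0.     6.9] stand [-0.0049  0.362 ] F [1.1 0.4 0.9] w 50.2 g 0.0
```

Call:
{"api": "send_rows", "payload": {
  "rows": "0 0 3.7 0 0 0 0.085;0 0 3.7 0 0 0 0.085;0 0 0 -0.0016 0.0155 0 0.085;0 0 0 -0.0016 0.0154 0 0.085;0 0 0 0 0 0.03 0.085;0 0 0 0 0 0.03 0.085;0 0 0 0 0 0.02 0.085;0 0 0 0 0 0 0.085;0 0 0 0 0 0 0.085;0 0 0 0 0 0 0.085",
  "force": 45
}}

```text
time_s: 24.03
position: [0.514, 0.2895, 0.1223]
orientation: [-3.138, -0.002, -0.012]
ft_force: [1.6, 0.4, -0.2]
width: 0.913
grip_force: 0.0
```

```bash
python3 - <<'E'
from h import *
c=cap('wrist');cv2.imwrite('pics/w10.png',c['img'])
go([.5129,.2889,.031],np.radians(-.5))
E
```

```text
turn [-0.24 -0.17 -0.17] shift [-0.0013  0.0007  0.0917] t 24.08 pos [0.5142 0.2896 0.1227] eul [-179.8   -0.2   -0.7] stand [-0.0103  0.3323] F [0.  0.3 0.5] w 85.0 g 0.0
```

View pics/w10.png

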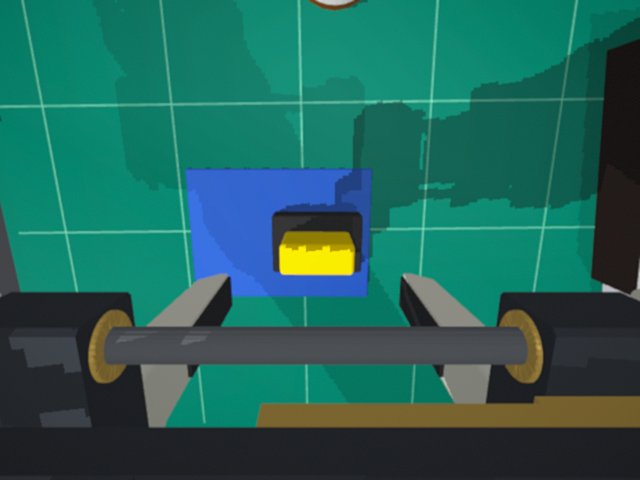

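The scraper stands near the mat's right edge, centred between the fingers. I'll grip it, lift it and carry it to the middle.

Call:
{"api": "send_rows", "payload": {
  "rows": "0 0 0 -0.0013 0.0007 0.015 0.085;0 0 0 0 0 0.016 0.085;0 0 0 0 0 0.016 0.085;0 0 0 0 0 0.016 0.085;0 0 0 0 0 0.016 0.085;0 0 0 0 0 0.0125 0.085;0 0 0 0 0 0 0.085;0 0 0 0 0 0 0.085;0 0 0 0 0 0 0;0 0 0 0 0 0 0"
}}

```text
time_s: 24.92
position: [0.5128, 0.289, 0.031]
orientation: [-3.138, -0.003, -0.012]
ft_force: [0.8, 0.5, 0.9]
width: 0.815
grip_force: 0.0
```

Call:
{"api": "send_rows", "payload": {
  "rows": "0 0 0 0 0 0 0;0 0 0 0 0 0 0;0 0 0 0 0 0 0;0 0 0 0 0 0 0;0 0 0 0 0 0 0;0 0 0 0 0 0 0;0 0 0 0 0 0 0;0 0 0 0 0 0 0;0 0 0 0 0 0 0;0 0 0 0 0 0 0"
}}

```text
time_s: 25.75
position: [0.5118, 0.2885, 0.0298]
orientation: [-3.139, -0.0, -0.012]
ft_force: [-0.2, 0.3, 4.5]
width: 0.537
grip_force: 45.0
```

```bash
python3 - <<'E'
from h import *
go([.5164,.3201,.031],np.radians(-.5))
E
```

```text
turn [-0.14 -0.03 -0.21] shift [ 0.0043 -0.0316 -0.0012] t 25.75 pos [0.5118 0.2885 0.0298] eul [-179.9   -0.    -0.7] stand [-0.0128  0.3314] F [-0.2  0.3  4.5] w 50.0 g 45.0
```

Call:
{"api": "send_rows", "payload": {
  "rows": "0 0 0 0 0 -0.008 0;0 0 0 0 0 -0.008 0;0 0 0 0.001 -0.008 0 0;0 0 0 0.001 -0.008 0 0;0 0 0 0.001 -0.008 0 0;0 0 0 0.0005 -0.007 0 0;0 0 0 0 0 0.006 0;0 0 0 0 0 0.006 0;0 0 0 0 0 0.0035 0;0 0 0 0 0 0 0"
}}

```text
time_s: 26.58
position: [0.5149, 0.3189, 0.0297]
orientation: [-3.14, 0.001, -0.013]
ft_force: [-0.8, 0.4, 1.8]
width: 0.534
grip_force: 45.0
```

Call:
{"api": "send_rows", "payload": {
  "rows": "0 0 0 0 0 0 0;0 0 0 0 0 0 0;0 0 0 0 0 0 0;0 0 0 0 0 0 0.085;0 0 0 0 0 0 0.085;0 0 0 0 0 0 0.085;0 0 0 0 0 0 0.085;0 0 0 0 0 0 0.085;0 0 0 0 0 -0.01 0.085;0 0 0 0 0 -0.02 0.085"
}}

```text
time_s: 27.42
position: [0.5139, 0.3182, 0.0586]
orientation: [3.141, 0.004, -0.012]
ft_force: [0.6, 0.1, -0.6]
width: 0.912
grip_force: 0.0
```

Call:
{"api": "send_rows", "payload": {
  "rows": "0 0 0 0 0 -0.035 0.085;0 0 0 0 0 -0.035 0.085;0 0 0 0 0 -0.035 0.085;0 0 0 0 0 -0.02 0.085;0 0 -3.4 0 0 0 0.06;0 0 -3.4 0 0 0 0.06;0 0 0 0 0.04 0 0.05;0 0 0 0 0.04 0 0.05;0 0 0 0 0.04 0 0.05;0 0 0 0 0.04 0 0.05"
}}

```text
time_s: 28.25
position: [0.5325, 0.1583, 0.1856]
orientation: [-3.14, -0.002, 0.107]
ft_force: [1.0, -0.4, -0.5]
width: 0.556
grip_force: 0.0
```

```bash
cat > look.py <<'E'
from h import *
c=cap('top');P=c['P'];H=hsv(c);M=masks(c)
M['red']=((H[...,0]<5)|(H[...,0]>175))&(H[...,1]>190)
for k,a in (('red',[400,250,450,340]),('yellow',[100,245,220,330]),('blue',[100,230,220,330])):
    m=np.zeros((480,640),bool);m[a[1]:a[3],a[0]:a[2]]=1;m&=M[k]&(P[...,2]<.125)
    if k!='blue':m&=P[...,2]>.05
    if m.sum()>5:
        r=rect(P[m]);print(k,m.sum(),r,tost(np.array(r[0])/1000),np.nanmedian(P[m][:,2]))
E
python3 - <<'E'
from look import *
go([*st(-.1015,-.1185),.18],SY)
E
```

```text
red 46 (array([ 473. , -166.8]), array([17.3,  8.6]), 10.43) [-0.10133835 -0.11688558] 0.11280722110322744
yellow 32 (array([516.3, 340.5]), array([20.2,  5.1]), 1.69) [-0.00263162  0.38259931] 0.0680461165533153
blue 972 (array([517. , 373.2]), array([109.6,  43.2]), 0.26) [0.00165246 0.41502502] 0.004196204109535093
turn [ 0.45 -0.04 -1.05] shift [-0.0953  0.3052  0.0056] t 28.3 pos [0.5343 0.1454 0.1856] eul [179.6  -0.    5.3] stand [-0.0062  0.1867] F [ 1.1 -7.   0. ] w 50.8 g 0.0
```

Call:
{"api": "send_rows", "payload": {
  "rows": "0 0 -0.5 -0.0119 0.0382 0 0.05;0 0 0 -0.0119 0.0382 0 0.05;0 0 0 -0.0119 0.0382 0 0.05;0 0 0 -0.0119 0.0382 0 0.05;0 0 0 -0.0119 0.0382 0 0.05;0 0 0 -0.0119 0.0382 0 0.05;0 0 0 -0.0119 0.0382 0 0.05;0 0 0 -0.0119 0.0382 0 0.05;0 0 0 0 0 0 0.05;0 0 0 0 0 0 0.05",
  "force": 25
}}

```text
time_s: 29.13
position: [0.4719, -0.1577, 0.1847]
orientation: [-3.141, -0.001, 0.108]
ft_force: [-0.0, 0.0, -0.5]
width: 0.54
grip_force: 0.0
```

```bash
python3 - <<'E'
from look import *
go([*st(-.1015,-.1183),.081],SY)
E
```

```text
yellow 339 (array([516.7, 318.3]), array([48.7, 22.2]), 89.29) [-0.00467014  0.36048949] 0.06774783951143322
blue 3271 (array([516.2, 319.6]), array([150.5, 109.8]), 89.2) [-0.00502446  0.3618365 ] 0.004108811555958356
turn [-0.12 -0.07  0.16] shift [-0.0011  0.0131  0.1036] t 29.18 pos [ 0.4726 -0.1551  0.1846] eul [-1.799e+02 -1.000e-01  6.500e+00] stand [-0.1004 -0.1052] F [ 1.  -0.3 -0.3] w 49.9 g 0.0
```

Call:
{"api": "send_rows", "payload": {
  "rows": "0 0 0 -0.0011 0.0131 0 0.05;0 0 0 0 0 0.015 0.05;0 0 0 0 0 0.015 0.05;0 0 0 0 0 0 0.05;0 0 0 0 0 0 0.05;0 0 0 0 0 0 0.05;0 0 0 0 0 0 0.05;0 0 0 0 0 0 0.05;0 0 0 0 0 0 0.05;0 0 0 0 0 0 0.05"
}}

```text
time_s: 30.02
position: [0.4732, -0.1676, 0.1544]
orientation: [-3.14, -0.001, 0.115]
ft_force: [0.7, -0.0, -0.1]
width: 0.537
grip_force: 0.0
```

```bash
python3 - <<'E'
from h import *
go([*st(-.1015,-.1183),.081],SY)
E
```

```text
turn [-0.1  -0.06  0.29] shift [-0.0003  0.0006  0.0734] t 30.02 pos [ 0.4732 -0.1676  0.1544] eul [-1.799e+02 -1.000e-01  6.600e+00] stand [-0.1012 -0.1177] F [ 0.7 -0.  -0.1] w 49.9 g 0.0
```

Call:
{"api": "send_rows", "payload": {
  "rows": "0 0 0.3 0 0.0006 0.014 0.05;0 0 0 0 0 0.015 0.05;0 0 0 0 0 0.015 0.05;0 0 0 0 0 0.015 0.05;0 0 0 0 0 0.0145 0.05;0 0 0 0 0 0 0.05;0 0 0 0 0 0 0;0 0 0 0 0 0 0;0 0 0 0 0 0 0;0 0 0 0 0 0 0",
  "force": 25
}}

```text
time_s: 30.85
position: [0.4738, -0.1683, 0.0814]
orientation: [-3.14, -0.002, 0.11]
ft_force: [-0.4, 0.6, 0.3]
width: 0.301
grip_force: 0.0
```

Call:
{"api": "send_rows", "payload": {
  "rows": "0 0 0 0 0 0 0;0 0 0 0 0 0 0;0 0 0 0 0 0 0;0 0 0 0.0055 0 0 0;0 0 0 0.0065 0 0 0;0 0 0 0.0065 0 0 0;0 0 0 0.0065 0 0 0;0 0 0 0.0065 0 0 0;0 0 0 0.0065 0 0 0;0 0 0 0.0065 0 0 0"
}}

```text
time_s: 31.68
position: [0.5183, -0.1632, 0.0807]
orientation: [-3.14, -0.001, 0.11]
ft_force: [-1.5, -0.2, 4.5]
width: 0.104
grip_force: 25.0
```

```bash
python3 - <<'E'
from look import *
go([*st(-.0565,-.1183),.081],SY)
E
```

```text
yellow 340 (array([516.5, 318.5]), array([48.7, 21.9]), 89.56) [-0.00484698  0.36071023] 0.06789561426608534
blue 3282 (array([516.4, 320.1]), array([151.1, 109.8]), 89.36) [-0.0047708   0.36231154] 0.004155558319155437
turn [-0.06 -0.22  0.04] shift [-0.0026  0.     -0.0001] t 31.73 pos [ 0.5203 -0.163   0.0809] eul [-179.9   -0.2    6.3] stand [-0.0539 -0.1183] F [ 0.4 -1.3  3.1] w 10.0 g 25.0
```

Call:
{"api": "send_rows", "payload": {
  "rows": "0 2.4 0 -0.0018 0 -0.0029 0;0 2.4 0 -0.0018 0 -0.0029 0;0 2.4 0 -0.0018 0 -0.0029 0;0 2.4 0 -0.0018 0 -0.0029 0;0 2.4 0 -0.0018 0 -0.0029 0;0 2.4 0 -0.0018 0 -0.0029 0;0 2.4 0 -0.0018 0 -0.0029 0;0 2.4 0 -0.0018 0 -0.0029 0;0 2.4 0 -0.0018 0 -0.0029 0;0 2.4 0 -0.0018 0 -0.0029 0"
}}

```text
time_s: 32.57
position: [0.496, -0.1657, 0.1059]
orientation: [-3.14, -0.424, 0.109]
ft_force: [1.4, -0.1, -4.5]
width: 0.101
grip_force: 25.0
```

Call:
{"api": "send_rows", "payload": {
  "rows": "0 0 0 0.00365 0 0.00163 0;0 0 0 0.00365 0 0.00163 0;0 0 0 0.00365 0 0.00163 0;0 0 0 0.00365 0 0.00163 0;0 0 0 0.00365 0 0.00163 0;0 0 0 0.00365 0 0.00163 0;0 0 0 0.00365 0 0.00163 0;0 0 0 0.00365 0 0.00163 0;0 0 0 0.00365 0 0.00163 0;0 0 0 0 0 0 0"
}}

```text
time_s: 33.4
position: [0.5312, -0.1617, 0.1052]
orientation: [-3.14, -0.42, 0.109]
ft_force: [0.5, -1.9, -9.3]
width: 0.104
grip_force: 25.0
```

```bash
python3 - <<'E'
from h import *
go([*st(-.0348,-.1183),.1058],SY,.42)
c=cap('scene');cv2.imwrite('pics/s11.png',cv2.resize(c['img'][180:320,170:370],(800,560)))
E
```

```text
turn [-0.1   0.01 -0.04] shift [0.0077 0.0001 0.0028] t 33.4 pos [ 0.5312 -0.1617  0.1052] eul [-179.9  -24.1    6.3] stand [-0.0429 -0.1182] F [ 0.5 -1.9 -9.3] w 9.6 g 25.0
```

View pics/s11.png

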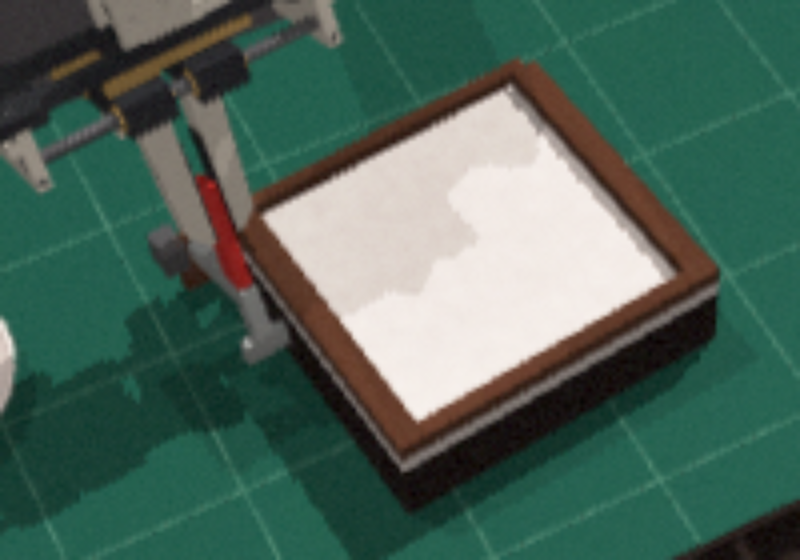

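The bar is lifted over the striker and the plate is clean. About 8 mm remain, so I'll push on gently to the stop.

Call:
{"api": "send_rows", "payload": {
  "rows": "0 0 0 0.0018 0 0.0008 0;0 0 0 0.0018 0 0.0008 0;0 0 0 0.0018 0 0.0008 0;0 0 0 0.0018 0 0.0008 0;0 0 0 0.0009 0 0.0004 0;0 0 0 0.0009 0 0.0004 0;0 0 0 0.0009 0 0.0004 0;0 0 0 0 0 0 0;0 0 0 0 0 0 0;0 0 0 0 0 0 0"
}}

```text
time_s: 34.28
position: [0.541, -0.1606, 0.1053]
orientation: [-3.139, -0.419, 0.109]
ft_force: [-1.8, -1.7, -9.5]
width: 0.105
grip_force: 25.0
```

```bash
python3 - <<'E'
from h import *
go([*st(-.0348,-.1183),.1058],SY,.42)
E
```

```text
turn [-0.11  0.05 -0.07] shift [-0.0014  0.0001 -0.0012] t 34.28 pos [ 0.541  -0.1606  0.1053] eul [-179.9  -24.     6.2] stand [-0.0331 -0.1182] F [-1.8 -1.7 -9.5] w 9.8 g 25.0
```

Call:
{"api": "send_rows", "payload": {
  "rows": "0 0 0 0.0009 0 0.0004 0;0 0 0 0.0009 0 0.0004 0;0 0 0 0.0009 0 0.0004 0;0 0 0 0 0 0 0;0 0 0 0 0 0 0;0 0 0 0 0 0 0;0 0 0 0 0 0 0;0 0 0 0 0 0 0;0 0 0 0 0 0 0;0 0 0 0 0 0 0"
}}

```text
time_s: 35.12
position: [0.5424, -0.1605, 0.1049]
orientation: [-3.139, -0.416, 0.108]
ft_force: [-3.7, -2.1, -4.3]
width: 0.106
grip_force: 25.0
```

```bash
python3 - <<'E'
from h import *
go([*st(-.0348,-.1183),.1058],SY,.42)
E
```

```text
turn [-0.13  0.22 -0.1 ] shift [-0.0025  0.0001 -0.0021] t 35.12 pos [ 0.5424 -0.1605  0.1049] eul [-179.8  -23.8    6.2] stand [-0.0317 -0.1182] F [-3.7 -2.1 -4.3] w 9.9 g 25.0
```

Call:
{"api": "send_rows", "payload": {
  "rows": "0 -2.4 0 0.0018 0 0.0029 0;0 -2.4 0 0.0018 0 0.0029 0;0 -2.4 0 0.0018 0 0.0029 0;0 -2.4 0 0.0018 0 0.0029 0;0 -2.4 0 0.0018 0 0.0029 0;0 -2.4 0 0.0018 0 0.0029 0;0 -2.4 0 0.0018 0 0.0029 0;0 -2.4 0 0.0018 0 0.0029 0;0 -2.4 0 0.0018 0 0.0029 0;0 -2.4 0 0.0018 0 0.0029 0"
}}

```text
time_s: 35.95
position: [0.564, -0.1582, 0.0802]
orientation: [-3.139, 0.01, 0.111]
ft_force: [-12.2, -2.2, 6.8]
width: 0.103
grip_force: 25.0
```

Call:
{"api": "send_rows", "payload": {
  "rows": "0 0 0 0 0 0 0;0 0 0 0 0 0 0;0 0 0 0 0 0 0;0 0 0 0 0 0 0;0 0 0 0 0 0 0;0 0 0 0 0 0 0;0 0 0 0 0 0 0;0 0 0 0 0 0 0;0 0 0 0 0 0 0;0 0 0 0 0 0 0"
}}

```text
time_s: 36.78
position: [0.5639, -0.1581, 0.0806]
orientation: [-3.139, 0.008, 0.111]
ft_force: [-6.7, -3.1, -3.7]
width: 0.107
grip_force: 25.0
```

```bash
python3 - <<'E'
from h import *
go([*st(-.0112,-.1183),.081],SY)
E
```

```text
turn [-0.14  0.45  0.04] shift [-0.0012  0.0001 -0.0004] t 36.78 pos [ 0.5639 -0.1581  0.0806] eul [-179.9    0.4    6.3] stand [-0.01   -0.1182] F [-6.7 -3.1 -3.7] w 10.0 g 25.0
```

Call:
{"api": "send_rows", "payload": {
  "rows": "0 0 0 0 0 0 0.03;0 0 0 0 0 0 0.03;0 0 0 0 0 0 0.03;0 0 0 0 0 0 0.03;0 0 0 0 0 0 0.03;0 0 0 0 0 -0.01 0.03;0 0 0 0 0 -0.02 0.03;0 0 0 0 0 -0.03 0.03;0 0 0 0 0 -0.03 0.03;0 0 0 0 0 -0.03 0.03"
}}

```text
time_s: 37.62
position: [0.5679, -0.1577, 0.2036]
orientation: [-3.14, -0.001, 0.11]
ft_force: [0.3, 0.8, 0.6]
width: 0.323
grip_force: 0.0
```

Call:
{"api": "send_rows", "payload": {
  "rows": "0 0 0 -0.02 0.02 -0.02 0.03;0 0 0 -0.02 0.03 0 0.03;0 0 0 -0.02 0.03 0 0.03;0 0 0 -0.02 0.03 0 0.03;0 0 0 -0.02 0.03 0 0.03;0 0 0 -0.02 0.03 0 0.03;0 0 0 -0.02 0.03 0 0.03;0 0 0 0 0.03 0 0.03;0 0 0 0 0.03 0 0.03;0 0 0 0 0 0 0.03"
}}

```text
time_s: 38.45
position: [0.4548, -0.4393, 0.2215]
orientation: [3.137, 0.0, 0.101]
ft_force: [-1.0, -0.2, -0.3]
width: 0.324
grip_force: 0.0
```

```bash
python3 - <<'E'
from look import *
a=dict(np.load('top0.npz'))
go([.4,-.4,.2],SY)
A=np.hstack([a['img'][190:340,290:450],c['img'][190:340,290:450]]);cv2.imwrite('pics/t12.png',cv2.resize(A,(800,375)))
E
```

```text
red 49 (array([ 562.2, -157.3]), array([17.1,  8.7]), 10.77) [-0.01163455 -0.11723126] 0.113291145839598
yellow 330 (array([516.6, 318.8]), array([49.2, 22. ]), 88.17) [-0.00471467  0.36099744] 0.0675489013887495
blue 3272 (array([516.3, 319.7]), array([149.9, 109.7]), 89.27) [-0.00491409  0.36192493] 0.004106744854528822
turn [ 0.04 -0.   -0.33] shift [-0.0514 -0.0413  0.0213] t 38.5 pos [ 0.4557 -0.4354  0.2213] eul [180.  -0.   6.] stand [-0.148 -0.382] F [ 0.5  0.8 -0.1] w 29.9 g 0.0
```

View pics/t12.png

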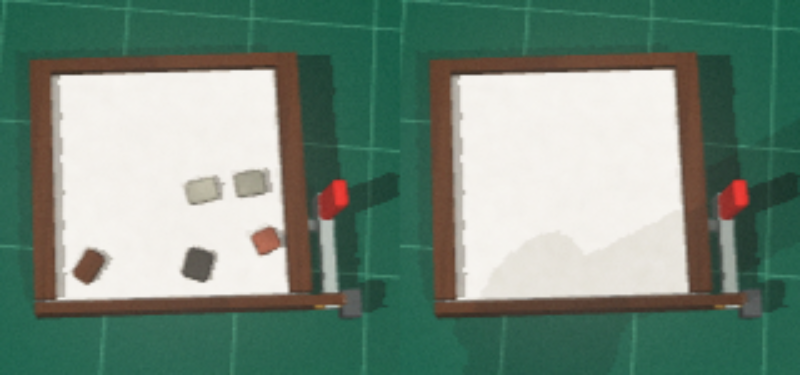

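The tab and the drawer front match the start picture: same pose, tab top at 113 mm. The plate is empty and the scraper is within 1 mm of the mat's middle, so I hand in.

```bash
python3 -c "
from rig import order
print(order.finish_job())"
```

```text
the job is handed in; nothing more can be done
None
```

The job is done and handed in: all five chips were wiped into the drawer, the scraper stands within about 1 mm of the mat's middle (re-placed after being knocked aside), the drawer is shut with the latch bar fully dropped, and the dish and jar were not touched.

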